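Weight the pickle press with two unevenly heavy stones

TASK

Weight the pickle press: take the two washed stones from their sloping draining rests and pile them on the small square wooden head of the presser, first one lying flat and balanced on the head by itself, then the other lying flat across it (at right angles to it), so that the pile stands still on its own when you let go. The stones are heavier towards one end, which cannot be seen, so feel for the balance point of each; leave the spice jar, the garlic and the mug alone.

Things in the scene. Friction and masses are not known exactly. Their poses are not given: they have to be found in the camera images.
- stone_a: Grey stone, 140 long (y), 48 wide (x), 36 high (z), blunt ends, 0.5 kg. Origin: mid-outline, on its underside. Flat parallel underside and top (strips 34 wide, 105 long) and long sides (48 apart, 7 to 29 up). Uneven inside: its balance point lies about 25 to 33 from the middle along y towards one end, unseen: felt by pull or tipping. Starts flat on a rest's slope, a long side on the pegs.
- stone_b: Second grey stone, 140 long (y), 48 wide (x), 36 high (z), 0.5 kg. Origin: mid-outline, on its underside. Flat parallel underside and top (strips 34 wide, 105 long) and long sides (48 apart, 7 to 29 up). Its balance point lies about 25 to 33 from the middle along y towards one end, unseen: felt by pull or tipping. Starts flat on a rest's slope, a long side on the pegs.
- rest_a: Fixed slatted wooden draining rest, 110 by 150; origin on the worktop under its middle. Its face is a plane 60 above the origin that rises to the rest's +x at 0.56 rad (32 degrees). Two pegs, 8 thick, 16 proud, 45 to either side, hold the stone; a finger fits between. Pinch the stone across its width with the tool square to the slope, so tilted 32 degrees.
- rest_b: Second fixed slatted wooden draining rest, 110 by 150; origin on the worktop under its middle. Its face is a plane 60 above the origin that rises to the rest's +x at 0.56 rad (32 degrees). Two pegs, 8 thick, 16 proud, 45 to either side, hold the stone; a finger fits between. Pinch the stone across its width with the tool square to the slope, so tilted 32 degrees.
- pickle_press: A white stoneware crock, 114 across and 72 high, fixed to the worktop, with a wooden presser that stands up out of it on a 22 thick stem and ends in a square head 40 by 40, whose level top is 120 above the worktop; nothing moves. Origin on the worktop under the middle; x and y run along the sides of the square head.
- press_head (a point): The middle of the level top face (40 by 40) of the presser's head, 120 above the worktop; its axes are those of the press. Nothing else stands at this height near it.
- spice_jar: A bystander: glass spice jar with a dark cap, 41 across, 105 high, loose; origin under its middle.
- garlic: A bystander: garlic bulb, 60 across, 59 high, loose; origin under its middle.
- mug: A bystander: mug with a broad band, 84 across, 120 with its handle, 91 high, loose; origin under its middle.
Things that resemble listed ones, but are neither listed nor needed, are in the scene too. What is shaped like the stone_b but yellow is not meant.

How it is judged:
By the outcome, as a careful person would: the job done as asked, in the order asked, and still so for the second after the job is handed in, with the robot touching nothing.
It also fails if it takes over 61 s, if anything falls off the work surface, if the arm or the gripper's body presses on something with over 40 N, if the wrist force passes 120 N, or if a joint passes its speed limit or range.

ROBOT

A 6-joint arm with a two-finger parallel gripper is mounted at the origin on a cart in front of the work surface, level with it; the furniture and walls round the work are solid. World frame = base frame: x ahead of the robot, y to its left, z up, the work surface at z = 0. Lengths are in m, angles in degrees, forces in N, time in s.
With the tool pointing down it reaches from about 0.275 to 0.75 m from the base axis. Payload 10.2 kg.
Tool frame: the origin (TCP) lies between the finger pads; the fingertips stand 22 mm ahead of it and the grasp point (between the pads) lies 3 mm ahead of it (manip.tip_reach is the distance from the TCP to the fingertips, in m); z points along the fingers, y is the line along which they close (so a half turn about z gives the same grasp; the last joint's range is limited). The gripper opens to 85 mm and grips with 20 to 120 N. Pads are 22 mm wide; open, the fingers measure 114 mm over their backs; the gripper's body (76 mm by 85 mm) begins 54 mm behind the grasp point. The pads swing forward as they close: fully open they stand 13 mm farther back than shut.
Start: joints at [53.434, 17.928, 85.812, -0, 76.261, -12.8], TCP at [0.212, 0.48, 0.253] pointing down, gripper open.
Joint ranges: [-168.41, 168.41], [-55.51, 124.54], [10.69, 146.95], [-70.63, 250.63], [1, 178], [-165.06, 165.06]. Speed limits (degrees/s): [136.94, 136.94, 172.46, 180, 180, 180].

INTERFACE

Orientations are given as [roll, pitch, yaw] about the fixed x, y, z axes, in that order (R = Rz(yaw) Ry(pitch) Rx(roll)).
In Python, from cell import manip gives the robot as it stands.
- The arm moves only by the tool arm_command, never from a script. Its argument "commands" is a list of rows, each a list of 7 numbers: the shift along the tool's x, y, z each as a share of 40 cm, from -1 to 1, then the turn, a rotation vector about the tool's x, y, z each as a share of 360 degrees, from -1 to 1, then the opening, from -1 (shut) to 1 (fully open). A call has 1 to 20 rows; each row is the pose to reach, as a shift and turn from the pose commanded when the call began, along the tool's axes at that moment, turning the shorter way round; what a row does not reach only later rows make up. A row lasts 1/12 s, in which the tool goes at most 41.7 mm and 7.16 degrees, less where a joint would pass 70% of its speed; a pose out of reach is approached as far as the arm can. A call with a number of a shift or a turn outside -1 to 1 is refused whole. A call with a gripper value outside its range is refused whole. The fingers move at their own pace and stop on an object; "force" is the grip in N (left out, the last holds). Time passes only in rows, so rows that repeat a pose let the fingers close. It gives the time, the measured TCP pose, the force, the opening and the grip force at its end, in the units of the state.
- manip.state(): the state, without advancing time (a new reading comes with each control period).
- manip.read_camera(name): name is "scene" or "top" or "wrist"; returns the picture (420x560x3 uint8, blue, green, red); there is no depth.
- manip.camera_info(name): a dict with "camera_matrix" (3x3 intrinsics, pixels), "T" (4x4, takes a point from camera to world coordinates). Camera axes: x right, y down, z forward; pixel columns grow to the right and rows downward; lengths in m; the calibration is good to about 2 mm. A picture is of the moment at which its call begins: read the wrist's pose just before it. camera_info takes no time and is no camera call; for the wrist camera it gives the pose at the moment of the call.
- manip.sign_off(): hands the job in; it is judged then, once.
The state is a dict: "clock": time; "joint_pos": joint angles; "joint_vel": joint speeds; "effort": joint torques, N m; "tool_pos": TCP position; "tcp_rot": TCP orientation; "force": force on the tool from outside, world axes, zero at the start; "torque": the same for the moment, N m; "grip_width": opening from 0.0 (shut) to 1.0 (fully open); "gripper_force": force on a finger pad.
Only numpy, scipy, OpenCV 4.12 (cv2) and the standard library are available. Lean on these libraries where they do the work, as an engineer would, in place of code of your own. Each camera call takes 0.05 s, during which the arm holds its last target. There are 200 camera calls.

## Working session

There is one attempt and no reset: what is moved stays moved. The work goes in short steps, Python scripts to look and compute and a tool call to move; the robot and the scene stay as the last step left them, time stands still between calls to the robot, and variables do not carry over. Pictures are saved under pics/ and viewed, at most 10 in all, crops included, and the job is handed in when it is done.

Besides the shell and the picture viewer there is one more tool, called as name(argument=value, ...) on one line, values as JSON. arm_command: Moves the arm, as the interface text tells. Its arguments: {"type":"object","properties":{"commands":{"type":"array"},"force":{"type":"number"}},"required":["commands"]}

```bash
mkdir -p pics; ls; python3 - <<'E'
from cell import manip
import cv2,numpy as np
np.set_printoptions(precision=4,suppress=True)
for n in ("scene","top"):
    im=manip.read_camera(n); cv2.imwrite(f"pics/{n}0.png",im)
    i=manip.camera_info(n); print(n,i["camera_matrix"],i["T"])
print(manip.state())
E
```

```text
pics
scene [[531.6356   0.     275.3586]
 [  0.     531.6356 216.1473]
 [  0.       0.       1.    ]] [[ 0.5875 -0.59    0.5538 -0.4419]
 [-0.809  -0.4133  0.418  -0.5271]
 [-0.0177 -0.6936 -0.7202  1.3632]
 [ 0.      0.      0.      1.    ]]
top [[522.1274   0.     274.7967]
 [  0.     522.1274 207.8291]
 [  0.       0.       1.    ]] [[-0.1265 -0.8908  0.4364 -0.1767]
 [-0.992   0.1127 -0.0574  0.3432]
 [ 0.002  -0.4402 -0.8979  1.5409]
 [ 0.      0.      0.      1.    ]]
{'clock': 0.1, 'joint_pos': array([ 53.4339,  17.9572,  85.8497,   0.0006,  76.2605, -12.8001]), 'joint_vel': array([-0.0308, -0.0395, -0.1719, -0.0399, -0.0417,  0.0634]), 'effort': array([  0.002 , -41.2898, -26.0142,  -0.0002,   0.0031,   0.0001]), 'tool_pos': array([0.2115, 0.4803, 0.2528]), 'tcp_rot': array([-179.9344,   -0.0155,  156.2338]), 'force': array([-0.2085, -0.1227, -0.0035]), 'torque': array([ 0.0435, -0.0198, -0.0295]), 'gripper_force': 0.0, 'grip_width': 1.0012396389917209}
```

View pics/scene0.png

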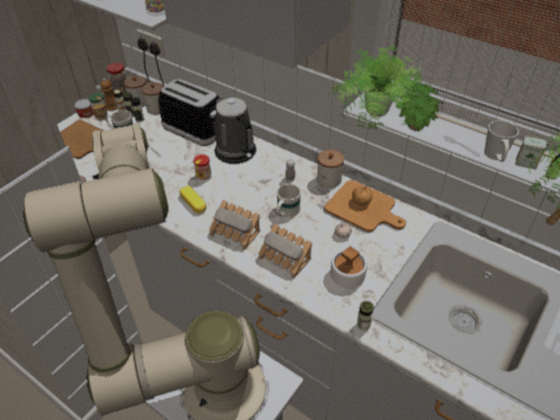

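View pics/top0.png

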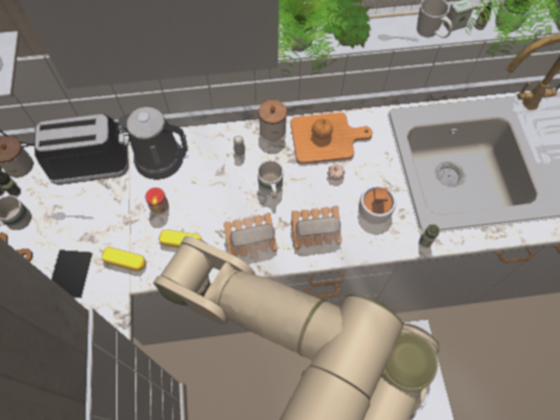

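The scene view shows two grey stones on wooden rests at about (235,218) and (286,245), and the press with its square head at (348,262). In the top view they are at (252,235), (318,226) and (378,200). The two yellow lookalikes at top (180,238) and (124,259) are excluded because the stones meant are grey and lie on rests. I'll confirm this in one enlarged crop.

```bash
python3 - <<'E'
import cv2,numpy as np
t=cv2.imread("pics/top0.png");s=cv2.imread("pics/scene0.png")
a=cv2.resize(t[175:265,215:415],None,fx=4,fy=4,interpolation=cv2.INTER_CUBIC)[:300]
a=cv2.resize(t[178:262,215:415],(800,336),interpolation=cv2.INTER_CUBIC)
b=cv2.resize(s[195:295,200:380],(475,264),interpolation=cv2.INTER_CUBIC)
c=np.zeros((600,800,3),np.uint8);c[:336]=a;c[336:,:475]=b
cv2.imwrite("pics/crop1.png",c)
E
```

```text
(no output)
```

View pics/crop1.png

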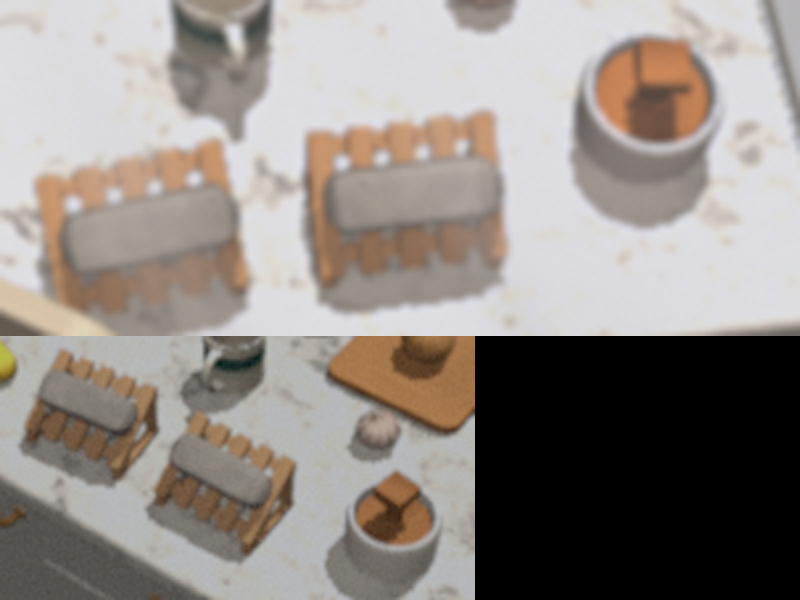

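The crop confirms two grey stones lying across slatted rests that rise away from the robot, and a square wooden head standing in the white crock. The top-view head corners are at about (375,188), (388,188), (388,200) and (374,199).

```bash
cat > h.py <<'E'
import cv2,numpy as np
from scipy.spatial.transform import Rotation as Ro
from cell import manip
np.set_printoptions(precision=4,suppress=True)
def ray(info,p):
    K,T=info["camera_matrix"],info["T"]
    d=T[:3,:3]@np.linalg.solve(K,[p[0],p[1],1.]); return T[:3,3],d/np.linalg.norm(d)
def plane(info,p,z):
    o,d=ray(info,p); return o+d*(z-o[2])/d[2]
def tri(rs):
    A=sum(np.eye(3)-np.outer(d,d) for o,d in rs); b=sum((np.eye(3)-np.outer(d,d))@o for o,d in rs)
    x=np.linalg.solve(A,b); return x,[np.linalg.norm(np.cross(x-o,d)) for o,d in rs]
def pose():
    s=manip.state(); return np.array(s["tool_pos"]),Ro.from_euler("xyz",s["tcp_rot"],degrees=True)
def move(p,R):
    "shares for a target pose from the present commanded pose (approx measured)"
    p0,R0=pose(); t=R0.inv().apply(np.array(p)-p0)/.4; r=(R0.inv()*R).as_rotvec(degrees=True)/360
    return t,r
E
python3 - <<'E'
from h import *
I={n:manip.camera_info(n) for n in("scene","top")}
im={n:cv2.imread(f"pics/{n}0.png") for n in I}
seeds={"top":[(252,235),(318,226)],"scene":[(235,217),(286,243)]}
res={}
for n in I:
    hsv=cv2.cvtColor(im[n],cv2.COLOR_BGR2HSV); 
    for k,s in enumerate(seeds[n]):
        print(n,s,hsv[s[1],s[0]],im[n][s[1],s[0]])
        g=cv2.GaussianBlur(im[n],(3,3),0)
        c=g[s[1]-2:s[1]+3,s[0]-3:s[0]+4].reshape(-1,3).mean(0)
        m=(np.abs(g.astype(float)-c).max(2)<24).astype(np.uint8)
        w=np.zeros_like(m);w[s[1]-20:s[1]+20,s[0]-30:s[0]+30]=1
        m=cv2.morphologyEx(m*w,cv2.MORPH_OPEN,np.ones((3,3)))
        _,l,st,ce=cv2.connectedComponentsWithStats(m); i=l[s[1],s[0]]
        r=cv2.minAreaRect(np.argwhere(l==i)[:,::-1].astype(np.float32)); print(st[i],ce[i],r)
        res[n,k]=(ce[i],r)
for k in(0,1):
    x,e=tri([ray(I[n],res[n,k][0]) for n in I]); print("stone",k,x,e)
    for n in I:
        print([plane(I[n],q,x[2])[:2] for q in cv2.boxPoints(res[n,k][1])])
hd=np.array([(638,40),(692,42),(690,88),(637,83)])/4+[215,178]
hs=(np.array([(395,472-336),(421,490-336),(397,507-336),(372,493-336)]))/2.639+[200,195]
for n,q in(("top",hd),("scene",hs)):
    P=np.array([plane(I[n],p,.12) for p in q]); print("head",n,P[:,:2].tolist(),P.mean(0),np.linalg.norm(P-np.roll(P,-1,0),axis=1))
i=manip.camera_info("wrist");print(i, pose()[0])
E
```

```text
scene (235, 217) [ 23  24 129] [117 126 129]
[215 207  37  22 468] [232.6859 217.7436] ((232.7930908203125, 217.5172576904297), (36.39628601074219, 14.112846374511719), 21.80141258239746)
scene (286, 243) [ 21  26 137] [123 133 137]
[264 231  38  26 514] [282.751  243.5778] ((282.66766357421875, 242.81304931640625), (39.22089767456055, 15.252572059631348), 29.357751846313477)
top (252, 235) [ 15  25 165] [149 157 165]
[232 224  41  21 620] [251.8581 233.7   ] ((252.67648315429688, 233.20590209960938), (17.220029830932617, 41.47359085083008), 75.96376037597656)
top (318, 226) [ 13  29 169] [150 158 169]
[299 216  42  18 603] [319.7131 224.6915] ((319.47589111328125, 224.21034240722656), (15.944732666015625, 41.107513427734375), 85.2363510131836)
stone 0 [0.4555 0.3299 0.0808] [np.float64(0.0006501214100549349), np.float64(0.0006501214100549977)]
[array([0.4204, 0.3845]), array([0.4783, 0.4105]), array([0.494, 0.276]), array([0.4373, 0.2538])]
[array([0.4756, 0.3935]), array([0.4938, 0.2675]), array([0.4368, 0.2618]), array([0.4195, 0.3859])]
stone 1 [0.4542 0.122  0.0894] [np.float64(
[... 391 characters left out ...]
55976305], [0.5064385237855317, -0.05330589887410653]] [ 0.5206 -0.0777  0.12  ] [0.0416 0.0402 0.0404 0.0375]
head scene [[0.5402082744164696, -0.06839089943260612], [0.5338090089681033, -0.10657997808109348], [0.4962427092207875, -0.0968662464670012], [0.4976587315208373, -0.06299329185683988]] [ 0.517  -0.0837  0.12  ] [0.0387 0.0388 0.0339 0.0429]
{'camera_matrix': array([[336.2837,   0.    , 276.3212],
       [  0.    , 336.2837, 206.7528],
       [  0.    ,   0.    ,   1.    ]]), 'T': array([[ 0.4042,  0.8663,  0.2936,  0.1356],
       [ 0.9147, -0.3822, -0.1314,  0.5131],
       [-0.0017,  0.3216, -0.9469,  0.3736],
       [ 0.    ,  0.    ,  0.    ,  1.    ]])} [0.2115 0.4803 0.2528]
```

```bash
python3 - <<'E'
from h import *
D=lambda yaw:Ro.from_euler("xyz",[180,0,yaw],degrees=True)
print(manip.tip_reach, [x for x in dir(manip) if x[0]!='_'])
print(move([.43,.23,.28],D(90)))
print(move([.45,.02,.28],D(90)))
E
```

```text
0.022 ['PlanningError', 'camera_info', 'read_camera', 'sign_off', 'state', 'tip_reach']
(array([-0.7522, -0.3526, -0.0678]), array([-0.0002,  0.0001,  0.184 ]))
(array([-1.0095, -0.8129, -0.0674]), array([-0.0002,  0.0001,  0.184 ]))
```

arm_command(commands=[[-0.752,-0.353,-0.068,0,0,0.184,1],[-0.752,-0.353,-0.068,0,0,0.184,1],[-0.752,-0.353,-0.068,0,0,0.184,1],[-0.752,-0.353,-0.068,0,0,0.184,1],[-0.752,-0.353,-0.068,0,0,0.184,1],[-0.752,-0.353,-0.068,0,0,0.184,1],[-0.752,-0.353,-0.068,0,0,0.184,1],[-0.752,-0.353,-0.068,0,0,0.184,1],[-0.752,-0.353,-0.068,0,0,0.184,1],[-0.752,-0.353,-0.068,0,0,0.184,1],[-0.752,-0.353,-0.068,0,0,0.184,1],[-0.752,-0.353,-0.068,0,0,0.184,1]])

```text
clock: 1.1
tool_pos: [0.4298, 0.23, 0.2803]
tcp_rot: [-180.0, 0.0, 90.1]
force: [0.3, 0.6, 0.2]
grip_width: 1.001
gripper_force: 0.0
```

```bash
python3 - <<'E'
from h import *
i=manip.camera_info("wrist");im=manip.read_camera("wrist");cv2.imwrite("pics/w1.png",im);np.savez("w1.npz",K=i["camera_matrix"],T=i["T"])
print(manip.state()["clock"],pose()[0],manip.state()["tcp_rot"],i["T"])
print(move([.45,.02,.28],Ro.from_euler("xyz",[180,0,90],degrees=True)))
E
```

```text
1.15 [0.4297 0.2302 0.2803] [-179.9755    0.0079   90.1092] [[ 1.      0.0004 -0.0009  0.4298]
 [ 0.0001 -0.9465 -0.3226  0.3123]
 [-0.0009  0.3226 -0.9465  0.401 ]
 [ 0.      0.      0.      1.    ]]
(array([-0.5257,  0.0497,  0.0008]), array([-0.0001,  0.    ,  0.0003]))
```

View pics/w1.png

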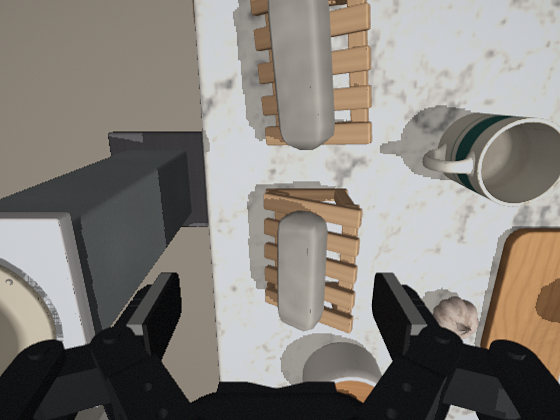

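The wrist view shows stone 1's full outline, centred at about (302,270). Stone 0 is partly cut off at the top (300,70), and the mug at (510,155) is clear of both. I'll move on to see the press and stone 1 from closer.

arm_command(commands=[[-0.5,0.05,0,0,0,0,1],[-0.5,0.05,0,0,0,0,1],[-0.5,0.05,0,0,0,0,1],[-0.5,0.05,0,0,0,0,1],[-0.5,0.05,0,0,0,0,1],[-0.5,0.05,0,0,0,0,1],[-0.5,0.05,0,0,0,0,1]])

```text
clock: 1.73
tool_pos: [0.4499, 0.0293, 0.2804]
tcp_rot: [-180.0, -0.0, 89.9]
force: [-0.1, 0.6, -0.4]
grip_width: 1.001
gripper_force: 0.0
```

```bash
python3 - <<'E'
from h import *
i=manip.camera_info("wrist");im=manip.read_camera("wrist");cv2.imwrite("pics/w2.png",im);np.savez("w2.npz",K=i["camera_matrix"],T=i["T"])
print(manip.state()["clock"],pose()[0],manip.state()["tcp_rot"],i["T"][:3,3])
E
```

```text
1.7833 [0.4498 0.0303 0.2805] [-179.9914   -0.0179   90.017 ] [0.4501 0.1115 0.4012]
```

View pics/w2.png

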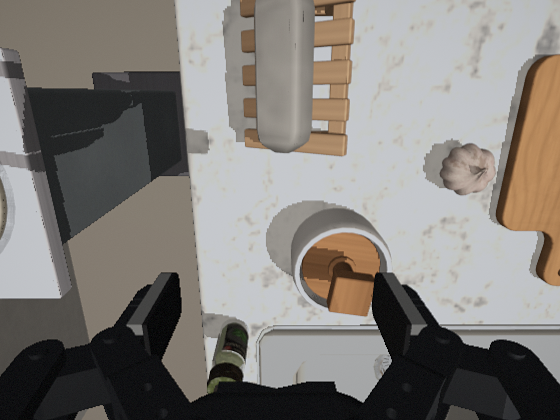

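The second wrist view shows the press head's top face with corners at about (331,272), (378,275), (371,316) and (328,312). Stone 1 is at (283,80), cut off at the top edge, and the garlic (468,168) and spice jar (228,360) are clear.

```bash
python3 - <<'E'
from h import *
def info(n):
    z=np.load(n+".npz");return {"camera_matrix":z["K"],"T":z["T"]}
I={n:manip.camera_info(n) for n in("scene","top")};I["w1"]=info("w1");I["w2"]=info("w2")
f={"scene":"scene0","top":"top0","w1":"w1","w2":"w2"}
im={n:cv2.imread(f"pics/{f[n]}.png") for n in I}
vis=[]
def blob(n,s,hw,tol):
    g=cv2.GaussianBlur(im[n],(3,3),0);mk=np.zeros((422,562),np.uint8)
    t=g.copy();x0,x1,y0,y1=s[0]-hw[0],s[0]+hw[0],s[1]-hw[1],s[1]+hw[1]
    gc=np.full(g.shape[:2],cv2.GC_BGD,np.uint8);gc[max(y0,0):y1,max(x0,0):x1]=cv2.GC_PR_FGD
    b=np.zeros((1,65));h=np.zeros((1,65));cv2.grabCut(im[n],gc,None,b,h,5,cv2.GC_INIT_WITH_MASK)
    m=((gc==1)|(gc==3)).astype(np.uint8)
    hsv=cv2.cvtColor(g,cv2.COLOR_BGR2HSV);m&=(hsv[...,1]<70).astype(np.uint8)
    m=cv2.morphologyEx(m,cv2.MORPH_OPEN,np.ones((3,3)))
    _,l,st,ce=cv2.connectedComponentsWithStats(m);i=l[s[1],s[0]]
    c=cv2.findContours((l==i).astype(np.uint8),cv2.RETR_EXTERNAL,cv2.CHAIN_APPROX_NONE)[0]
    cv2.drawContours(im[n],c,-1,(0,0,255),1)
    return ce[i],cv2.minAreaRect(np.argwhere(l==i)[:,::-1].astype(np.float32)),st[i]
S={("top",0):((252,235),(24,16)),("top",1):((318,226),(25,14)),("scene",0):((235,217),(24,17)),("scene",1):((286,243),(26,18)),("w1",1):((302,270),(28,62))}
R={k:blob(k[0],*v,0) for k,v in S.items()}
for k,v in R.items(): print(k,v)
for k in(0,1):
    ns=[n for n in("scene","top","w1") if (n,k) in R]
    for w in (0,):
        x,e=tri([ray(I[n],R[n,k][0]) for n in ns]);print(k,x,np.array(e))
        x2,e=tri([ray(I[n],R[n,k][1][0]) for n in ns]);print(k,x2,np.array(e))
P=np.array([plane(I["w2"],p,.12) for p in [(331,272),(378,275),(371,316),(328,312)]]);print(P,P.mean(0),np.linalg.norm(P-np.roll(P,-1,0),axis=1))
# wrist axis of stone1: minAreaRect long axis end points at centre height
(c,(w,h),a)=R["w1",1][1];print(c,w,h,a)
big=np.zeros((600,800,3),np.uint8)
big[:600,:300]=cv2.resize(im["w1"][180:360,250:340+0],(300,600))
big[:300,310:800]=cv2.resize(im["top"][205:265,220:318+30],(490,300),interpolation=cv2.INTER_NEAREST)
big[305:600,310:800]=cv2.resize(im["w2"][255:329,310:433],(490,295))
cv2.imwrite("pics/c2.png",big)
E
```

```text
('top', 0) (array([279.5, 209.5]), ((279.5, 209.5), (419.0, 559.0), 90.0), array([     0,      0,    560,    420, 235200], dtype=int32))
('top', 1) (array([279.5, 209.5]), ((279.5, 209.5), (419.0, 559.0), 90.0), array([     0,      0,    560,    420, 235200], dtype=int32))
('scene', 0) (array([233.1079, 218.5643]), ((233.37767028808594, 218.29058837890625), (37.69003677368164, 14.6006441116333), 22.833650588989258), array([215, 208,  37,  22, 482], dtype=int32))
('scene', 1) (array([283.7713, 244.5644]), ((283.5439453125, 244.34420776367188), (40.66361999511719, 15.381918907165527), 25.201122283935547), array([264, 232,  40,  26, 551], dtype=int32))
('w1', 1) (array([301.7666, 268.8214]), ((302.523681640625, 270.488525390625), (48.114322662353516, 119.0270767211914), 0.6740369200706482), array([ 278,  211,   50,  120, 5180], dtype=int32))
0 [0.4283 0.2561 0.1885] [0.0423 0.0423]
0 [0.4289 0.256  0.1886] [0.0417 0.0417]
1 [0.482  0.1708 0.085 ] [0.0471 0.0764 0.041 ]
1 [0.4816 0.1707 0.0869] [0.0471 0.0763 0.0408]
[[ 0.5012 -0.0496  0.12  ]
 [ 0.546  -0.0529  0.12  ]
 [ 0.5434 -0.0991  0.12  ]
 [ 0.5005 -0.0943  0.12  ]] [ 0.5227 -0.074   0.12  ] [0.0449 0.0463 0.0432 0.0447]
(302.523681640625, 270.488525390625) 48.114322662353516 119.0270767211914 0.6740369200706482
```

View pics/c2.png

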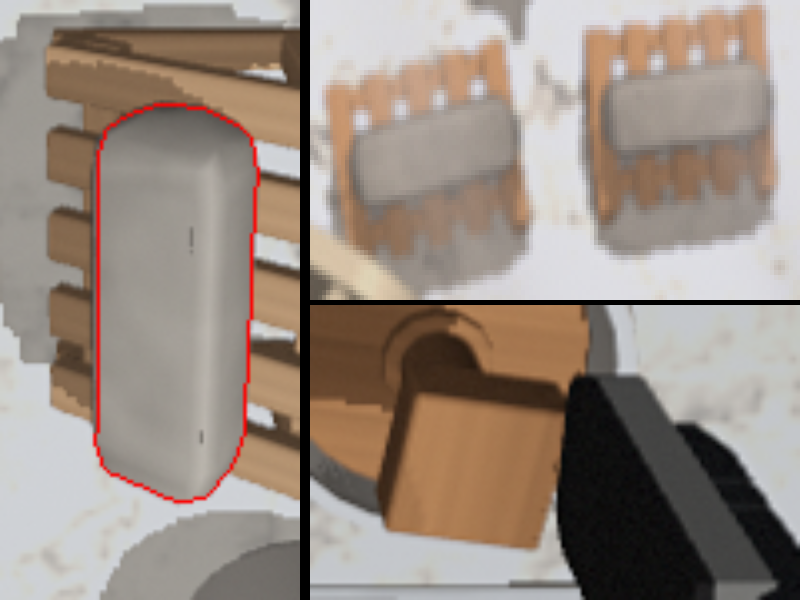

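The crop shows stone 1's outline is well found. The head's top corners in w2 pixels are at about (336,276), (373,282), (366,316) and (329,311).

```bash
python3 - <<'E'
from h import *
def info(n):
    z=np.load(n+".npz");return {"camera_matrix":z["K"],"T":z["T"]}
I={n:manip.camera_info(n) for n in("scene","top")};I["w1"]=info("w1");I["w2"]=info("w2")
x,e=tri([ray(I["scene"],(283.7,244.5)),ray(I["top"],(318.2,226.6)),ray(I["w1"],(302.1,269.5))]);print("s1",x,e)
x,e=tri([ray(I["scene"],(283.7,244.5)),ray(I["w1"],(302.1,269.5))]);print("s1",x,e)
x,e=tri([ray(I["scene"],(233.2,218.5)),ray(I["top"],(252.9,235.2))]);print("s0",x,e)
for a,b,z in(((279.1,226),(279.1,310),.075),((327.4,234),(323.5,309),.105)):
    p,q=plane(I["w1"],a,z),plane(I["w1"],b,z);d=p-q;print("yaw",np.degrees(np.arctan2(-d[0],d[1])),p,q)
for k,(a,b) in {"0t":((352+10,160-30),(510,97)),}.items():pass
q=[(336.4,275.8),(373.3,281.8),(366.5,316),(328.8,311)]
P=np.array([plane(I["w2"],p,.12) for p in q]);E=np.roll(P,-1,0)-P
print(P.mean(0),np.linalg.norm(E,axis=1),np.degrees(np.arctan2(E[:,1],E[:,0])))
E
```

```text
s1 [0.4589 0.1256 0.0731] [np.float64(0.0038376401758491003), np.float64(0.0025958029899746165), np.float64(0.0020495880107210215)]
s1 [0.4601 0.1262 0.0737] [np.float64(0.002740631972984462), np.float64(0.0027406319729846346)]
s0 [0.4521 0.3267 0.0805] [np.float64(0.002372375323834318), np.float64(0.00237237532383441)]
yaw 0.159937791605264 [0.4324 0.18   0.075 ] [0.4327 0.0764 0.075 ]
yaw 0.07216349337786244 [0.4784 0.1839 0.105 ] [0.4785 0.0994 0.105 ]
[ 0.5222 -0.0765  0.12  ] [0.0362 0.039  0.0382 0.0398] [-10.4955 -94.7855 171.0312  82.2953]
```

```bash
cat >> h.py <<'E'
a=.56
def tilt(th):
    "tool square to a slope rising to yaw th (deg); x = rest +y"
    y=np.array([np.cos(a),0,np.sin(a)]);z=np.array([np.sin(a),0,-np.cos(a)])
    return Ro.from_euler("z",th,degrees=True)*Ro.from_matrix(np.c_[[0,1,0],y,z])
def down(yaw): return Ro.from_euler("xyz",[180,0,yaw],degrees=True)
E
python3 - <<'E'
from h import *
R=tilt(0);n=-R.as_matrix()[:,2]
print(n,move(np.array([.458,.125,.078])+.09*n,R))
E
```

```text
[-0.5312 -0.      0.8473] (array([ 0.2366, -0.099 ,  0.3156]), array([-0.0892, -0.0001,  0.    ]))
```

arm_command(commands=[[0.236,-0.1,0.315,-0.089,0,0,1],[0.236,-0.1,0.315,-0.089,0,0,1],[0.236,-0.1,0.315,-0.089,0,0,1],[0.236,-0.1,0.315,-0.089,0,0,1],[0.236,-0.1,0.315,-0.089,0,0,1],[0.236,-0.1,0.315,-0.089,0,0,1],[0.236,-0.1,0.315,-0.089,0,0,1],[0.236,-0.1,0.315,-0.089,0,0,1]])

```text
clock: 2.45
tool_pos: [0.4094, 0.1257, 0.1546]
tcp_rot: [148.1, 0.0, 90.2]
force: [0.0, 0.1, 0.5]
grip_width: 1.002
gripper_force: 0.0
```

```bash
python3 - <<'E'
from h import *
i=manip.camera_info("wrist");im=manip.read_camera("wrist");cv2.imwrite("pics/w3.png",im);np.savez("w3.npz",K=i["camera_matrix"],T=i["T"])
print(manip.state()["clock"],pose()[0],manip.state()["tcp_rot"],i["T"],manip.state()["force"],manip.state()["torque"])
E
```

```text
2.5 [0.4106 0.1251 0.1554] [147.9762   0.0066  90.1037] [[ 0.849  -0.1684  0.5008  0.3454]
 [ 0.0018 -0.9469 -0.3216  0.2077]
 [ 0.5284  0.2739 -0.8036  0.2571]
 [ 0.      0.      0.      1.    ]] [0.5315 0.5037 0.1134] [-0.0451  0.2354  0.0319]
```

View pics/w3.png

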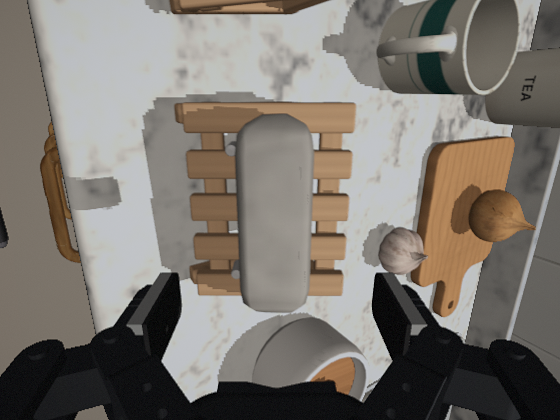

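The tilted view has stone 1 centred between the fingers. Its long edges are at columns 237 and 312, its ends at rows 114 and 311, and the pegs show at (232,148) and (236,273). Next I'll get its depth from the known width and length.

```bash
python3 - <<'E'
from h import *
z=np.load("w3.npz");I={"camera_matrix":z["K"],"T":z["T"]}
R=tilt(0).as_matrix();n=-R[:,2];p0=np.array([.4106,.1251,.1554])
def hit(px,d):  # plane d below the TCP along tool z; returns tool x,y mm
    o,r=ray(I,px);t=((p0-d*n-o)@n)/(r@n);q=o+t*r;return (q-p0)@R[:,0]*1e3,(q-p0)@R[:,1]*1e3
for d in(.07,.075,.08,.085,.09,.095,.10):
    t,b=hit((276,114),d),hit((276,311),d)
    l1,r1=hit((238,140),d),hit((313,140),d);l2,r2=hit((239,285),d),hit((310,285),d)
    print(d,"len %.1f ctr %.1f"%(t[0]-b[0],(t[0]+b[0])/2),"w %.1f %.1f"%(r1[1]-l1[1],r2[1]-l2[1]),"cy %.1f %.1f"%((r1[1]+l1[1])/2,(r2[1]+l2[1])/2), "pegs",np.round(hit((232,148),d),1),np.round(hit((236,273),d),1))
E
```

```text
0.07 len 127.4 ctr 7.8 w 42.1 46.2 cy -2.3 -2.8 pegs [ 52.9 -26.9] [-27.2 -27.6]
0.075 len 130.7 ctr 5.8 w 43.2 47.4 cy -2.3 -2.9 pegs [ 52.1 -27.6] [-30.1 -28.2]
0.08 len 134.1 ctr 3.9 w 44.3 48.6 cy -2.3 -2.9 pegs [ 51.3 -28.2] [-32.9 -28.9]
0.085 len 137.4 ctr 1.9 w 45.4 49.8 cy -2.4 -3.0 pegs [ 50.5 -28.9] [-35.8 -29.6]
0.09 len 140.8 ctr -0.0 w 46.5 51.0 cy -2.4 -3.0 pegs [ 49.8 -29.6] [-38.7 -30.3]
0.095 len 144.1 ctr -2.0 w 47.6 52.2 cy -2.4 -3.0 pegs [ 49.  -30.2] [-41.6 -31. ]
0.1 len 147.4 ctr -4.0 w 48.7 53.5 cy -2.4 -3.1 pegs [ 48.2 -30.9] [-44.5 -31.7]
```

arm_command(commands=[[0.001,-0.0045,0.06,0,0,0,0.55],[0.001,-0.0045,0.13,0,0,0,0.55],[0.001,-0.0045,0.17,0,0,0,0.55],[0.001,-0.0045,0.19,0,0,0,0.55],[0.001,-0.0045,0.2,0,0,0,0.55],[0.001,-0.0045,0.207,0,0,0,0.55],[0.001,-0.0045,0.207,0,0,0,0.55]], force=30)

```text
clock: 3.08
tool_pos: [0.4529, 0.1247, 0.0839]
tcp_rot: [147.9, 0.0, 90.0]
force: [0.6, -0.4, -0.7]
grip_width: 0.779
gripper_force: 0.0
```

arm_command(commands=[[0,0,0,0,0,0,-1],[0,0,0,0,0,0,-1],[0,0,0,0,0,0,-1],[0,0,0,0,0,0,-1],[0,0,0,0,0,0,-1],[0,0,0,0,0,0,-1]], force=30)

```text
clock: 3.58
tool_pos: [0.4522, 0.1249, 0.0841]
tcp_rot: [147.9, 0.0, 90.0]
force: [-6.2, -2.1, 7.5]
grip_width: 0.555
gripper_force: 30.7
```

arm_command(commands=[[0,0,0,0,0,0,-1],[0,0,0,0,0,0,-1],[0,0,-0.02,0,0,0,-1],[0,0,-0.05,0,0,0,-1],[0,0,-0.1,0,0,0,-1],[0,0,-0.15,0,0,0,-1],[0,0,-0.2,0,0,0,-1],[0,0,-0.2,0,0,0,-1],[0,0,-0.2,0,0,0,-1],[0,0,-0.2,0,0,0,-1]], force=100)

```text
clock: 4.42
tool_pos: [0.4097, 0.1248, 0.1504]
tcp_rot: [148.0, 0.0, 90.0]
force: [0.4, 0.1, -5.3]
grip_width: 0.541
gripper_force: 104.4
```

```bash
python3 - <<'E'
from h import *
for k in range(4):
    i=manip.camera_info("wrist");im=manip.read_camera("wrist");s=manip.state();print(s["force"],s["torque"],s["effort"],s["clock"],s["grip_width"])
cv2.imwrite("pics/w4.png",im);np.savez("w4.npz",K=i["camera_matrix"],T=i["T"])
print(pose()[0],s["tcp_rot"])
E
```

```text
[ 0.7584 -0.1218 -5.0573] [-0.1381  0.6603  0.0368] [  0.1262 -25.1187 -22.3436   0.0635  -2.1313   0.0781] 4.4667 0.5381107889511197
[ 0.7167 -0.4527 -4.7788] [-0.1031  0.692   0.0132] [  0.0795 -24.8003 -22.2969   0.0614  -2.1306   0.0789] 4.5167 0.5409958284430575
[-0.2681 -0.7188 -4.2194] [-0.163   0.6489 -0.0303] [  0.0458 -24.5607 -22.2705   0.0608  -2.1271   0.0788] 4.5667 0.5319874324438402
[ 1.6487  0.8206 -5.4979] [-0.1779  0.7017 -0.0263] [  0.0203 -24.3883 -22.2613   0.0608  -2.1243   0.0785] 4.6167 0.5384079138059594
[0.4098 0.1248 0.1503] [148.0689   0.0046  89.985 ]
```

View pics/w4.png

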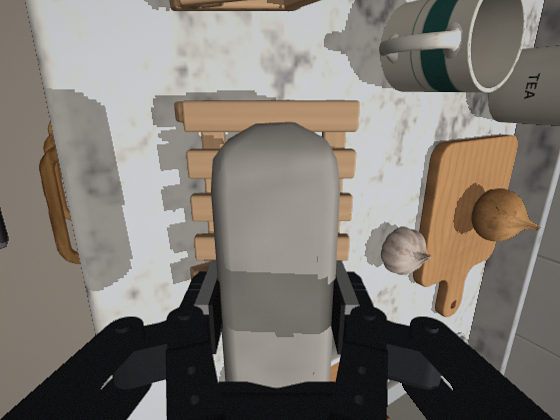

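The stone is held centrally and level in the grip, with its far end at about (275,123). The added moment about world x is about −0.12 N·m at 4.9 N, so the heavy end is towards tool +x (+y). I'll take the balance point as 29 mm from the middle.

```bash
python3 - <<'E'
from h import *
z=np.load("w4.npz");I={"camera_matrix":z["K"],"T":z["T"]}
p0,R0=pose();K,T=z["K"],z["T"]
for x in(.068,.0705):
  for d in(.0,.006,.012):
    w=p0+R0.apply([x,0,d]);c=np.linalg.inv(T)@np.r_[w,1];print(x,d,(K@c[:3])[:2]/c[2])
R=down(81);print(R.as_matrix()[:,0])
h=np.array([.521,-.0775,0])-.029*R.as_matrix()[:,0]
print(h,move([.46,.04,.25],R),move(h+[0,0,.2],R))
E
```

```text
0.068 0.0 [276.5539 134.5511]
0.068 0.006 [276.5538 132.6075]
0.068 0.012 [276.5538 130.8336]
0.0705 0.0 [276.5493 127.3111]
0.0705 0.006 [276.5495 125.6874]
0.0705 0.012 [276.5496 124.2062]
[0.1564 0.9877 0.    ]
[ 0.5165 -0.1061  0.    ] (array([-0.2119,  0.2383, -0.1452]), array([ 0.0885, -0.0069,  0.0243])) (array([-0.5772,  0.2921,  0.0356]), array([ 0.0885, -0.0069,  0.0243]))
```

arm_command(commands=[[-0.05,0.1,-0.145,0.03,0,0.01,-1],[-0.212,0.238,-0.145,0.0885,-0.007,0.0243,-1],[-0.212,0.238,-0.145,0.0885,-0.007,0.0243,-1],[-0.212,0.238,-0.145,0.0885,-0.007,0.0243,-1],[-0.212,0.238,-0.145,0.0885,-0.007,0.0243,-1],[-0.577,0.292,0.036,0.0885,-0.007,0.0243,-1],[-0.577,0.292,0.036,0.0885,-0.007,0.0243,-1],[-0.577,0.292,0.036,0.0885,-0.007,0.0243,-1],[-0.577,0.292,0.036,0.0885,-0.007,0.0243,-1],[-0.577,0.292,0.036,0.0885,-0.007,0.0243,-1],[-0.577,0.292,0.036,0.0885,-0.007,0.0243,-1],[-0.577,0.292,0.036,0.0885,-0.007,0.0243,-1],[-0.577,0.292,0.036,0.0885,-0.007,0.0243,-1]])

```text
clock: 5.7
tool_pos: [0.5166, -0.1052, 0.201]
tcp_rot: [179.9, -0.0, 81.1]
force: [0.4, -0.8, -3.5]
grip_width: 0.54
gripper_force: 105.2
```

```bash
python3 - <<'E'
from h import *
for k in range(6):
    im=manip.read_camera("top" if k<5 else "scene");s=manip.state();print(s["force"],s["torque"],s["clock"])
    cv2.imwrite("pics/%s1.png"%("top" if k<5 else "scene"),im)
p0,R0=pose();print(p0,s["tcp_rot"],s["joint_pos"])
t=cv2.imread("pics/top1.png");q=cv2.imread("pics/scene1.png")
c=np.zeros((600,800,3),np.uint8)
c[:,:400]=cv2.resize(t[130:280,320:420],(400,600),interpolation=cv2.INTER_CUBIC)
c[:,400:]=cv2.resize(q[180:330,290:390],(400,600),interpolation=cv2.INTER_CUBIC)
cv2.imwrite("pics/c3.png",c)
E
```

```text
[-0.2335  0.4808 -5.3239] [-0.1305  0.0299 -0.0103] 5.75
[ 0.2507  0.1644 -3.9061] [-0.1288  0.0521  0.0165] 5.8
[ 0.0211 -0.4422 -4.8444] [-0.1165  0.0436 -0.0092] 5.85
[-0.5238 -0.1813 -5.3412] [-0.1133  0.0346 -0.0436] 5.9
[-0.742  -0.3148 -5.3877] [-0.1563 -0.0002 -0.0581] 5.95
[-0.2758  0.1858 -4.5947] [-0.1574  0.0066 -0.0478] 6.0
[ 0.5166 -0.1056  0.2012] [179.8577   0.0068  81.046 ] [-24.3075  20.7769  89.95     0.0333  69.1342 -15.3653]
```

View pics/c3.png

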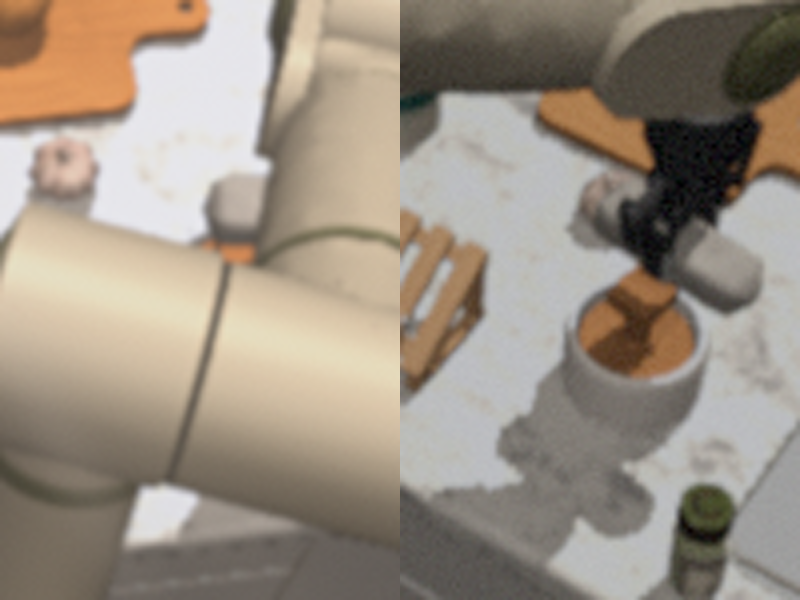

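The stone hangs level above the head: scene crop stone at (690,240), head at (645,290). The jar and crock rim are clear, and the moment reading repeats at about −0.13 N·m, so I'll lower.

arm_command(commands=[[0,0,0.06,0,0,0,-1],[0,0,0.11,0,0,0,-1],[0,0,0.125,0,0,0,-1],[0,0,0.133,0,0,0,-1],[0,0,0.133,0,0,0,-1]])

```text
clock: 6.42
tool_pos: [0.5166, -0.1058, 0.1486]
tcp_rot: [179.9, -0.0, 81.0]
force: [0.2, -0.2, -4.3]
grip_width: 0.536
gripper_force: 105.4
```

arm_command(commands=[[0,0,0.004,0,0,0,-1],[0,0,0.008,0,0,0,-1],[0,0,0.008,0,0,0,-1]])

```text
clock: 6.67
tool_pos: [0.517, -0.1061, 0.1481]
tcp_rot: [179.8, 0.1, 81.0]
force: [-11.2, 2.9, 24.1]
grip_width: 0.535
gripper_force: 109.1
```

arm_command(commands=[[0,0,-0.005,0,0,0,-1],[0,0,-0.005,0,0,0,-1],[0,0,-0.005,0,0,0,-1]], force=20)

```text
clock: 6.92
tool_pos: [0.5173, -0.1062, 0.1483]
tcp_rot: [179.7, 0.0, 81.0]
force: [-4.6, 1.8, 9.9]
grip_width: 0.54
gripper_force: 107.3
```

```bash
python3 - <<'E'
from h import *
s=manip.state();print(s["force"],s["torque"],s["tool_pos"],s["gripper_force"],s["grip_width"])
E
```

```text
[-4.6103  1.7566  9.8559] [0.2542 0.7939 0.0858] [ 0.5173 -0.1062  0.1483] 107.31693148612976 0.5396845018345194
```

arm_command(commands=[[0,0,-0.002,0,0,0,-1],[0,0,-0.002,0,0,0,-1],[0,0,-0.002,0,0,0,-1]], force=20)

```text
clock: 7.17
tool_pos: [0.5173, -0.1062, 0.1483]
tcp_rot: [179.8, 0.0, 81.0]
force: [-1.2, 0.3, 6.4]
grip_width: 0.536
gripper_force: 106.6
```

```bash
python3 - <<'E'
from h import *
s=manip.state();print(s["force"],s["torque"],s["tool_pos"],s["gripper_force"],s["grip_width"])
E
```

```text
[-1.1745  0.3096  6.4116] [0.1668 0.3735 0.0193] [ 0.5173 -0.1062  0.1483] 106.59189462661743 0.5355280044105561
```

arm_command(commands=[[0,0,0,0,0,0,0.1],[0,0,0,0,0,0,0.14],[0,0,0,0,0,0,0.18],[0,0,0,0,0,0,0.24],[0,0,0,0,0,0,0.3],[0,0,0,0,0,0,0.4],[0,0,0,0,0,0,0.4]])

```text
clock: 7.75
tool_pos: [0.5166, -0.106, 0.1473]
tcp_rot: [179.9, -0.0, 81.0]
force: [-0.2, -0.6, -0.5]
grip_width: 0.698
gripper_force: 0.0
```

```bash
python3 - <<'E'
from h import *
i=manip.camera_info("wrist");im=manip.read_camera("wrist");cv2.imwrite("pics/w5.png",im);np.savez("w5.npz",K=i["camera_matrix"],T=i["T"])
p0,R0=pose();s=manip.state();K,T=i["camera_matrix"],i["T"];print(s["force"],s["torque"],p0,s["grip_width"])
for x in(.068,.0705,.0715):
    w=p0+R0.apply([x,0,.010]);c=np.linalg.inv(T)@np.r_[w,1];print(x,(K@c[:3])[:2]/c[2])
# far end of the grey stone along the centre columns
for col in(265,277,290): print([int(v) for v in im[80:150:4,col].mean(1)])
E
```

```text
[ 0.13   -0.4554  0.5914] [-0.0489 -0.0026  0.0383] [ 0.5166 -0.106   0.1473] 0.7006413927103656
0.068 [276.1516 131.6483]
0.0705 [276.1423 124.9341]
0.0715 [276.1386 122.2245]
[194, 194, 136, 129, 194, 194, 170, 137, 116, 126, 125, 78, 100, 104, 111, 115, 121, 126]
[194, 195, 107, 175, 194, 196, 118, 57, 116, 124, 126, 63, 99, 104, 112, 116, 121, 126]
[194, 194, 108, 146, 194, 194, 120, 83, 116, 124, 124, 69, 99, 105, 111, 114, 120, 123]
```

```bash
python3 - <<'E'
from h import *
R=tilt(8);n=-R.as_matrix()[:,2];t=np.array([.4535,.328,.0786])+.09*n
print(t,move([.45,.05,.29],R),move(t+[0,0,.06],R),move(t,R))
E
```

```text
[0.4062 0.3213 0.1549] (array([ 0.3591, -0.2248, -0.3572]), array([-0.0882,  0.0132, -0.046 ])) (array([ 1.012 , -0.4395, -0.1697]), array([-0.0882,  0.0132, -0.046 ])) (array([ 1.012 , -0.4398, -0.0197]), array([-0.0882,  0.0132, -0.046 ]))
```

arm_command(commands=[[0,0,-0.01,0,0,0,0.7],[0,0,-0.03,0,0,0,0.9],[0,0,-0.1,0,0,0,1],[0,0,-0.2,0,0,0,1],[0,0,-0.3,0,0,0,1],[0,0,-0.3,0,0,0,1],[0,0,-0.3,0,0,0,1]])

```text
clock: 8.38
tool_pos: [0.517, -0.1062, 0.27]
tcp_rot: [179.6, 0.1, 81.0]
force: [0.0, -0.7, -1.8]
grip_width: 1.0
gripper_force: 0.0
```

```bash
python3 - <<'E'
from h import *
i=manip.camera_info("wrist");im=manip.read_camera("wrist");cv2.imwrite("pics/w6.png",im);np.savez("w6.npz",K=i["camera_matrix"],T=i["T"])
p0,R0=pose();s=manip.state();K,T=i["camera_matrix"],i["T"];print(p0,s["clock"])
px=lambda w:((K@(np.linalg.inv(T)@np.r_[w,1])[:3])/(np.linalg.inv(T)@np.r_[w,1])[2])[:2]
c=np.array([.5166,-.106,.138])+.001*down(81).as_matrix()[:,0];Rm=down(81).as_matrix()
for x,y in((.07,0),(-.07,0),(0,.024),(0,-.024),(.05,.024),(.05,-.024)): print(x,y,px(c+Rm@[x,y,0]))
hsv=cv2.cvtColor(im,cv2.COLOR_BGR2HSV);m=((hsv[...,1]<45)&(hsv[...,2]<175)&(hsv[...,2]>75)).astype(np.uint8)
m=cv2.morphologyEx(m,cv2.MORPH_OPEN,np.ones((5,5)));_,l,st,ce=cv2.connectedComponentsWithStats(m)
for k in np.argsort(-st[1:,4])[:5]+1: print(st[k],ce[k])
for r in(200,240,280): print(r,[int(v) for v in np.flatnonzero(m[r,180:380])[[0,-1]]+180] if m[r,180:380].any() else None)
print(np.flatnonzero(m[:,276])[[0,-1]])
R=tilt(8);n=-R.as_matrix()[:,2];t=np.array([.4535,.328,.0786])+.09*n
print(move(t+[0,0,.06],R),move(t,R))
E
```

```text
[ 0.5164 -0.1059  0.268 ] 8.4333
0.07 0 [274.4172 108.231 ]
-0.07 0 [274.8897 278.4029]
0 0.024 [305.0748 200.4921]
0 -0.024 [244.2391 200.6793]
0.05 0.024 [306.871  136.2707]
0.05 -0.024 [242.0817 136.3951]
[   45    88   515   312 64539] [290.3349 252.4737]
[   0    0   95   57 4409] [44.9143 26.2005]
[ 163  333   35   68 1175] [179.6213 367.2043]
[ 384    4   40   37 1021] [402.8276  20.4603]
[ 430    0   28   82 1006] [447.8598  40.6054]
200 [195, 342]
240 [247, 379]
280 [198, 373]
[109 387]
(array([ 1.0121, -0.4396,  0.131 ]), array([-0.0879,  0.0133, -0.0459])) (array([ 1.0122, -0.4401,  0.281 ]), array([-0.0879,  0.0133, -0.0459]))
```

arm_command(commands=[[0.1,0,-0.03,0,0,0,1],[0.2,-0.1,-0.03,0,0,0,1],[0.3,-0.15,0,-0.03,0.004,-0.015,1],[0.45,-0.2,0.03,-0.06,0.009,-0.03,1],[0.6,-0.27,0.06,-0.088,0.013,-0.046,1],[0.7,-0.32,0.1,-0.088,0.013,-0.046,1],[0.99,-0.44,0.28,-0.088,0.013,-0.046,1],[0.99,-0.44,0.28,-0.088,0.013,-0.046,1],[0.99,-0.44,0.28,-0.088,0.013,-0.046,1],[0.99,-0.44,0.28,-0.088,0.013,-0.046,1],[0.99,-0.44,0.28,-0.088,0.013,-0.046,1],[0.99,-0.44,0.28,-0.088,0.013,-0.046,1],[0.99,-0.44,0.28,-0.088,0.013,-0.046,1],[0.99,-0.44,0.28,-0.088,0.013,-0.046,1],[0.99,-0.44,0.28,-0.088,0.013,-0.046,1]])

```text
clock: 9.68
tool_pos: [0.4045, 0.3121, 0.1545]
tcp_rot: [148.1, 0.1, 98.0]
force: [-0.2, -0.1, 0.3]
grip_width: 1.0
gripper_force: 0.0
```

```bash
python3 - <<'E'
from h import *
i=manip.camera_info("wrist");im=manip.read_camera("wrist");cv2.imwrite("pics/w7.png",im);np.savez("w7.npz",K=i["camera_matrix"],T=i["T"])
p0,R0=pose();s=manip.state();print(p0,s["tcp_rot"],s["clock"],s["force"],s["torque"])
cv2.imwrite("pics/w7big.png",cv2.resize(im,(800,600),interpolation=cv2.INTER_CUBIC))
E
```

```text
[0.4049 0.3118 0.155 ] [148.0092   0.0995  97.9463] 9.7333 [ 0.2859 -0.0972 -0.44  ] [-0.0432  0.2611  0.0314]
```

View pics/w7big.png

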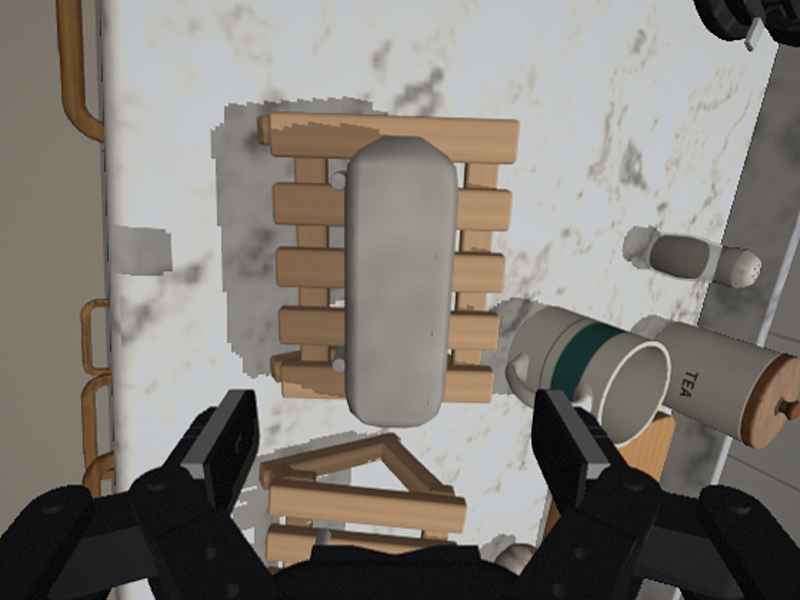

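The last view shows stone 0 squarely in line with the tool. In 560-pixel coordinates its long edges are at columns 242 and 320 (row 140) and 243 and 311 (row 273), and its ends at rows 95 and 299. The pegs are at (237,126) and (237,256).

```bash
python3 - <<'E'
from h import *
z=np.load("w7.npz");I={"camera_matrix":z["K"],"T":z["T"]}
p0,R0=pose();R=R0.as_matrix();n=-R[:,2]
def hit(px,d):
    o,r=ray(I,px);t=((p0-d*n-o)@n)/(r@n);q=o+t*r;return (q-p0)@R[:,0]*1e3,(q-p0)@R[:,1]*1e3
for d in(.075,.08,.085,.09,.095):
    t,b=hit((280,95.2),d),hit((277,298.9),d)
    l1,r1=hit((242.2,140),d),hit((319.9,140),d);l2,r2=hit((243,273),d),hit((310.8,273),d)
    print(d,"len %.1f ctr %.1f"%(t[0]-b[0],(t[0]+b[0])/2),"w %.1f %.1f"%(r1[1]-l1[1],r2[1]-l2[1]),"cy",np.round([(r1[1]+l1[1])/2,(r2[1]+l2[1])/2,l1[1],l2[1],r1[1],r2[1],l1[0],l2[0]],1),"pegs",np.round(hit((237.5,126),d),1),np.round(hit((237,256),d),1))
E
```

```text
0.075 len 131.1 ctr 15.4 w 44.7 44.7 cy [  2.   -0.4 -20.4 -22.7  24.3  22.   56.4 -30.3] pegs [ 64.3 -22.8] [-17.8 -26.2]
0.08 len 134.4 ctr 13.7 w 45.9 45.8 cy [  2.   -0.4 -20.9 -23.3  25.   22.5  55.8 -33.2] pegs [ 63.8 -23.4] [-20.4 -26.8]
0.085 len 137.8 ctr 12.0 w 47.0 46.9 cy [  2.1  -0.4 -21.4 -23.8  25.6  23.1  55.1 -36. ] pegs [ 63.4 -23.9] [-23.  -27.5]
0.09 len 141.1 ctr 10.2 w 48.1 48.1 cy [  2.2  -0.3 -21.9 -24.4  26.2  23.7  54.4 -38.9] pegs [ 62.9 -24.5] [-25.5 -28.1]
0.095 len 144.5 ctr 8.5 w 49.3 49.2 cy [  2.2  -0.3 -22.4 -25.   26.9  24.3  53.8 -41.8] pegs [ 62.4 -25.1] [-28.1 -28.8]
```

arm_command(commands=[[0.0225,0.004,0.06,0,0,0.004,0.55],[0.0225,0.004,0.13,0,0,0.004,0.55],[0.0225,0.004,0.17,0,0,0.004,0.55],[0.0225,0.004,0.19,0,0,0.004,0.55],[0.0225,0.004,0.2,0,0,0.004,0.55],[0.0225,0.004,0.21,0,0,0.004,0.55],[0.0225,0.004,0.21,0,0,0.004,0.55]], force=30)

```text
clock: 10.32
tool_pos: [0.4492, 0.3275, 0.085]
tcp_rot: [148.0, -0.7, 96.7]
force: [-0.9, 0.9, 0.1]
grip_width: 0.779
gripper_force: 0.0
```

arm_command(commands=[[0,0,0,0,0,0,-1],[0,0,0,0,0,0,-1],[0,0,0,0,0,0,-1],[0,0,0,0,0,0,-1],[0,0,0,0,0,0,-1],[0,0,0,0,0,0,-1]], force=30)

```text
clock: 10.82
tool_pos: [0.4486, 0.3278, 0.0853]
tcp_rot: [148.0, -0.7, 96.8]
force: [-5.7, -2.7, 6.9]
grip_width: 0.555
gripper_force: 31.5
```

arm_command(commands=[[0,0,0,0,0,0,-1],[0,0,0,0,0,0,-1],[0,0,-0.02,0,0,0,-1],[0,0,-0.05,0,0,0,-1],[0,0,-0.1,0,0,0,-1],[0,0,-0.15,0,0,0,-1],[0,0,-0.2,0,0,0,-1],[0,0,-0.25,0,0,0,-1],[0,0,-0.25,0,0,0,-1],[0,0,-0.25,0,0,0,-1],[0,0,-0.25,0,0,0,-1]], force=100)

```text
clock: 11.73
tool_pos: [0.3962, 0.3204, 0.1685]
tcp_rot: [148.1, -0.7, 96.8]
force: [-0.3, 0.8, -5.8]
grip_width: 0.535
gripper_force: 104.1
```

```bash
python3 - <<'E'
from h import *
F=[]
for k in range(6):
    i=manip.camera_info("wrist");im=manip.read_camera("wrist");s=manip.state();F.append(np.r_[s["force"],s["torque"],s["effort"][3],s["effort"][5]])
print(np.mean(F,0),np.std(F,0))
p0,R0=pose();K,T=i["camera_matrix"],i["T"];print(p0,s["tcp_rot"],s["clock"])
cv2.imwrite("pics/w8.png",im)
for x in(.068,.0705,.073):
    w=p0+R0.apply([x,0,.009]);c=np.linalg.inv(T)@np.r_[w,1];print(x,(K@c[:3])[:2]/c[2])
for col in(265,277,290): print([int(v) for v in im[100:150:2,col].mean(1)],[int(v) for v in cv2.cvtColor(im,cv2.COLOR_BGR2HSV)[100:150:2,col,1]])
E
```

```text
[ 0.4081  0.3215 -4.9435  0.0313  0.6951 -0.0284 -0.7869 -0.0664] [0.583  0.614  0.5827 0.0262 0.0185 0.0199 0.0012 0.0015]
[0.3964 0.3204 0.1687] [148.0502  -0.6525  96.7572] 12.0333
0.068 [276.702  131.6685]
0.0705 [276.6986 124.8979]
0.073 [276.6952 118.0402]
[141, 143, 142, 142, 140, 143, 144, 147, 145, 139, 139, 94, 74, 77, 81, 83, 88, 89, 93, 96, 98, 101, 104, 108, 113] [97, 97, 97, 96, 97, 96, 96, 94, 95, 97, 96, 80, 17, 22, 21, 21, 22, 19, 21, 20, 23, 22, 21, 23, 22]
[141, 144, 143, 142, 140, 142, 146, 147, 146, 140, 138, 90, 77, 83, 86, 90, 92, 96, 97, 101, 105, 108, 109, 111, 120] [97, 96, 97, 96, 97, 97, 96, 94, 96, 97, 99, 87, 22, 23, 20, 24, 24, 20, 23, 22, 19, 20, 22, 24, 20]
[142, 143, 144, 142, 141, 141, 146, 148, 146, 140, 141, 90, 75, 89, 94, 95, 98, 100, 104, 105, 108, 111, 113, 117, 123] [97, 97, 95, 97, 95, 98, 96, 96, 95, 97, 94, 90, 20, 24, 26, 21, 20, 22, 23, 19, 20, 24, 22, 21, 22]
```

```bash
python3 - <<'E'
from h import *
R=down(171);X=R.as_matrix()[:,0]
h=np.array([.521,-.0775,0])+.026*X
print(h,move([.42,.25,.27],R),move(h+[0,0,.24],R))
E
```

```text
[ 0.4953 -0.0734  0.    ] (array([-0.1789,  0.1671, -0.1966]), array([ 0.077 ,  0.0559, -0.201 ])) (array([-1.0048,  0.2103, -0.0923]), array([ 0.077 ,  0.0559, -0.201 ]))
```

arm_command(commands=[[-0.05,0.05,-0.1,0,0,0,-1],[-0.179,0.167,-0.197,0.026,0.019,-0.067,-1],[-0.179,0.167,-0.197,0.052,0.038,-0.134,-1],[-0.3,0.17,-0.2,0.077,0.056,-0.201,-1],[-0.4,0.18,-0.2,0.077,0.056,-0.201,-1],[-0.5,0.19,-0.19,0.077,0.056,-0.201,-1],[-0.6,0.2,-0.18,0.077,0.056,-0.201,-1],[-0.7,0.2,-0.17,0.077,0.056,-0.201,-1],[-0.8,0.2,-0.15,0.077,0.056,-0.201,-1],[-0.9,0.21,-0.12,0.077,0.056,-0.201,-1],[-1,0.21,-0.092,0.077,0.056,-0.201,-1],[-1,0.21,-0.092,0.077,0.056,-0.201,-1],[-1,0.21,-0.092,0.077,0.056,-0.201,-1],[-1,0.21,-0.092,0.077,0.056,-0.201,-1],[-1,0.21,-0.092,0.077,0.056,-0.201,-1],[-1,0.21,-0.092,0.077,0.056,-0.201,-1],[-1,0.21,-0.092,0.077,0.056,-0.201,-1],[-1,0.21,-0.092,0.077,0.056,-0.201,-1],[-1,0.21,-0.092,0.077,0.056,-0.201,-1]])

```text
clock: 13.62
tool_pos: [0.4949, -0.0711, 0.2403]
tcp_rot: [179.9, 0.1, 170.9]
force: [-0.2, -0.3, -4.4]
grip_width: 0.537
gripper_force: 105.9
```

```bash
python3 - <<'E'
from h import *
F=[]
for k in range(4):
    manip.read_camera("wrist");s=manip.state();F.append(np.r_[s["force"],s["torque"]])
print(np.mean(F,0),s["clock"],s["tool_pos"],s["tcp_rot"])
R=down(171);h=np.array([.521,-.0775,0])+.026*R.as_matrix()[:,0]
print(move(h+[0,0,.19],R))
E
```

```text
[ 0.0999  0.2335 -4.8035  0.0288  0.1452 -0.0188] 13.8167 [ 0.4949 -0.0713  0.2406] [179.9299   0.0694 170.9712]
(array([-0.0017, -0.0053,  0.1264]), array([ 0.0002,  0.0002, -0.0001]))
```

arm_command(commands=[[-0.001,-0.0053,0.05,0,0,0,-1],[-0.001,-0.0053,0.1,0,0,0,-1],[-0.001,-0.0053,0.12,0,0,0,-1],[-0.001,-0.0053,0.132,0,0,0,-1],[-0.001,-0.0053,0.132,0,0,0,-1]])

```text
clock: 14.23
tool_pos: [0.495, -0.0734, 0.1872]
tcp_rot: [179.9, -0.0, 171.0]
force: [0.1, -0.2, -4.7]
grip_width: 0.534
gripper_force: 105.8
```

arm_command(commands=[[0,0,0.004,0,0,0,-1],[0,0,0.006,0,0,0,-1],[0,0,0.006,0,0,0,-1]])

```text
clock: 14.48
tool_pos: [0.4954, -0.0735, 0.1858]
tcp_rot: [179.9, 0.1, 171.0]
force: [0.2, -0.7, -4.6]
grip_width: 0.539
gripper_force: 105.8
```

arm_command(commands=[[0,0,0.0025,0,0,0,-1],[0,0,0.0035,0,0,0,-1],[0,0,0.0035,0,0,0,-1]])

```text
clock: 14.73
tool_pos: [0.4954, -0.0736, 0.1852]
tcp_rot: [180.0, 0.1, 171.0]
force: [-3.8, 1.1, 4.6]
grip_width: 0.537
gripper_force: 107.5
```

arm_command(commands=[[0,0,-0.001,0,0,0,-1],[0,0,-0.001,0,0,0,-1],[0,0,-0.001,0,0,0,0.1],[0,0,-0.001,0,0,0,0.14],[0,0,-0.001,0,0,0,0.18],[0,0,-0.001,0,0,0,0.24],[0,0,-0.001,0,0,0,0.3],[0,0,-0.001,0,0,0,0.4],[0,0,-0.001,0,0,0,0.4]])

```text
clock: 15.48
tool_pos: [0.4952, -0.0735, 0.1841]
tcp_rot: [179.9, 0.0, 171.0]
force: [-0.0, -0.7, -0.5]
grip_width: 0.706
gripper_force: 0.0
```

```bash
python3 - <<'E'
from h import *
i=manip.camera_info("wrist");im=manip.read_camera("wrist");cv2.imwrite("pics/w9.png",im)
p0,R0=pose();s=manip.state();K,T=i["camera_matrix"],i["T"];print(s["force"],s["torque"],p0,s["grip_width"])
for x in(.0685,.071):
    w=p0+R0.apply([x,0,.009]);c=np.linalg.inv(T)@np.r_[w,1];print(x,(K@c[:3])[:2]/c[2])
for col in(265,277,290): print([int(v) for v in im[100:150:3,col].mean(1)])
E
```

```text
[0.5474 0.5658 0.5208] [-0.0194  0.0001 -0.0275] [ 0.4952 -0.0735  0.1841] 0.6963371316186828
0.0685 [278.4108 132.4095]
0.071 [278.4155 125.6523]
[138, 134, 142, 146, 150, 152, 151, 150, 76, 83, 87, 88, 90, 93, 96, 96, 100]
[121, 124, 126, 133, 146, 152, 152, 151, 72, 87, 88, 91, 93, 96, 99, 101, 102]
[139, 149, 148, 146, 144, 147, 150, 151, 69, 89, 93, 95, 97, 99, 100, 102, 103]
```

Stone 2 stands free and level, with its end at the expected row of about 124. I'll retreat straight up and check that the pile stays still.

arm_command(commands=[[0,0,-0.01,0,0,0,0.7],[0,0,-0.03,0,0,0,0.9],[0,0,-0.08,0,0,0,1],[0,0,-0.15,0,0,0,1],[0,0,-0.25,0,0,0,1],[0,0,-0.3,0,0,0,1],[0,0,-0.3,0,0,0,1],[0,0,-0.3,0,0,0,1]])

```text
clock: 16.2
tool_pos: [0.4952, -0.0736, 0.3053]
tcp_rot: [180.0, 0.2, 171.0]
force: [-0.2, -0.2, -0.6]
grip_width: 1.004
gripper_force: 0.0
```

```bash
python3 - <<'E'
from h import *
i=manip.camera_info("wrist");K,T=i["camera_matrix"],i["T"]
A=manip.read_camera("wrist")
for k in range(12): manip.read_camera("scene")
B=manip.read_camera("wrist");S=manip.read_camera("scene");cv2.imwrite("pics/w10.png",B);cv2.imwrite("pics/scene2.png",S)
print("motion",cv2.absdiff(A,B)[:270].mean(),(cv2.absdiff(A,B)[:270].max(2)>40).sum())
px=lambda w:((K@(np.linalg.inv(T)@np.r_[w,1])[:3])/(np.linalg.inv(T)@np.r_[w,1])[2])[:2]
R=down(171).as_matrix();c=np.array([.4952,-.0735,.175])+.0008*R[:,0]
q=[px(c+R@[x,y,0]) for x,y in((.07,0),(.04,-.024),(.04,.024))];print(q)
col=int(q[0][0]);print([int(v) for v in B[int(q[0][1])-15:int(q[0][1])+16:3,col].mean(1)])
r=int(q[1][1]);
for e in q[1:]: print([int(v) for v in B[r,int(e[0])-15:int(e[0])+16:3].mean(1)])
print(manip.state()["clock"],pose()[0])
E
```

```text
motion 3.4108818342151674 2718
[array([277.6069, 109.6113]), array([245.4474, 151.4318]), array([309.7553, 151.3606])]
[115, 103, 105, 111, 124, 96, 79, 88, 96, 107, 126]
[116, 116, 120, 122, 122, 84, 121, 139, 147, 149, 149]
[147, 148, 146, 136, 118, 72, 133, 133, 131, 156, 186]
16.95 [ 0.495  -0.0736  0.3042]
```

```bash
python3 - <<'E'
from h import *
A=manip.read_camera("wrist")
for k in range(10): manip.read_camera("scene")
B=manip.read_camera("wrist")
d=cv2.absdiff(A,B)[:270].max(2);print((d>40).sum(),d.mean(),(cv2.absdiff(B,cv2.imread("pics/w10.png"))[:270].max(2)>40).sum())
if (d>40).sum()<100: print(manip.sign_off())
E
```

```text
17 1.0758399470899471 49
the job is handed in; nothing more can be done
None
```

I piled both stones flat on the press head, the second at right angles across the first, and handed the job in at about 17.5 s of the 61 s. The last wrist pictures, about half a second apart, showed no movement after I let go. The spice jar, garlic and mug were never in the gripper's path.

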